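# Clear the tin and lever up the bun-box flap

## Task

The heavy steel flap of the bun box is raised with its lever, but a loaf tin has been left standing under the lever's long wooden end. Without picking anything up, push or drag the tin along the bench with the fingertips until it is out from under the lever, then press the wooden end down to the lever's stop so that the flap rises, and finish while still holding the lever down with the flap up. Leave the flap itself, the jar, the loose bun and the cup alone, and keep the tin upright on the bench and the lever in its seat.

Things in the scene. Friction and masses are not known exactly. Their poses are not given: they have to be found in the camera images.
- bunbox: Fixed steel bun box and lever stand. Origin on the bench below the middle of the lever's paddle; x along the lever towards the box, z up. Stand foot x 90 to 235 mm, 90 mm wide; cheeks 110 mm high at x 210 seat the lever's pin; rubber-topped stop block at x 110, top 60 mm high, under the bar. Box x 232 to 372, 260 wide, 120 high, buns inside. Below x 90 only the tin stands on the bench.
- pivot (a point): Fixed point on the lever's turning axis in the stand, x = 210 mm, y = 0, z = 100 mm in the bunbox frame; same axes as the bunbox. It stays where the middle of the lever's cross pin should be.
- pin (a point): Middle of the lever's cross pin (80 mm long, 14 mm thick), which lies loose in two open-topped seats; it coincides with the pivot as long as the lever is seated. Its axes turn with the lever and are parallel to the bunbox's at rest.
- paddle (a point): Middle of the top face of the wooden paddle (85 mm along, 44 wide, 18 thick) on the lever's long end, 210 mm from the pivot. Lever: loose steel bar 30 mm wide, 16 thick, short end under the flap. At rest the paddle top is about 146 mm up and slopes 0.18 rad down to the box; at the stop, 0.48 rad on, about 47 mm up, sloping 0.30 rad the other way. Pressing takes 6 to 16 N until the stop.
- tin_mid (a point): Centre, half-way up, of the open-topped loose loaf tin: 110 mm (its x) by 240 (its y) by 75 high, walls and floor 4 mm, about 0.4 kg. It stands with its long side roughly across the lever, under the paddle, its centre up to 60 mm to either side of the lever's middle line. While under the paddle it stops the lever a little over half of the way down.
- flap_edge (a point): Middle of the near edge of the box's heavy steel flap (152 mm from this edge to its hinge at the box's far edge, 268 wide, 8 thick, about 2.4 kg). Shut, it is 124 mm above the bench; with the lever at its stop about 188 mm; it falls shut when the lever is let go.
- jar: Loose glass jar with a steel cap, 56 mm in diameter, 90 mm high, beside the lever stand; origin under its base. Not to be disturbed.
- loosebun: Loose round bun, 84 mm in diameter, 42 mm high, on the other side of the stand; origin under its base. Not to be disturbed.
- cup: Loose white cup, 72 mm in diameter, 75 mm high, beside the bun box; origin under its base. Not to be disturbed.

How it is judged:
On the way, in this order (a step that is already met when the one before it is completed fails the run):
1. the tin has been pushed along the bench while the flap is still shut (distance of tin_mid from where it was at the start of the episode above 0.03 m and height (world z) of flap_edge below 0.135 m), for 0.1 s.
2. the lever is pressed down by the fingers and the flap is up (height (world z) of flap_edge above 0.179 m and contact force between the fingers and lever above 2 N), for 0.3 s.
At the end, for the whole second after the job is handed in: The flap stands open with its near edge 179 to 205 mm above the bench (shut: 124), held up by the lever, which the fingers press with more than 2 N; the lever's pin is within 6 mm of its seat; the tin stands upright (within 0.1 rad) and still on the bench and does not touch the lever (all of step 2 and height (world z) of flap_edge below 0.205 m and distance between pin and pivot below 0.006 m and contact force between tin and lever below 0.2 N and height (world z) of tin_mid between 0.032 and 0.043 m and angle between tin_mid's own z axis and vertical below 0.1 rad and linear speed of tin below 0.02 m/s); the arm keeps its last pose, push and grip.
It fails at once if the tin is lifted more than 20 mm off the bench or tipped over 0.35 rad (height (world z) of tin_mid above 0.0575 m or angle between tin_mid's own z axis and vertical above 0.35 rad).
It fails at once if the lever is lifted or knocked out of its seat (pin more than 10 mm from the pivot) (distance between pin and pivot above 0.01 m).
It fails at once if the robot raises or presses the flap itself (contact force between any of the arm, the fingers and flap above 1.5 N).
It fails at once if the jar, the loose bun or the cup is moved more than 20 mm or tipped (distance of any of jar, loosebun, cup from where it was at the start of the episode above 0.02 m or angle between any of jar, loosebun, cup's own z axis and vertical above 0.3 rad).
It also fails if it takes over 51 s, if anything falls off the work surface, if the arm or the gripper's body presses on something with over 40 N, if the wrist force passes 120 N, or if a joint passes its speed limit or range.

## Robot

A 7-joint arm with a two-finger parallel gripper is mounted at the origin on the work surface. World frame = base frame: x ahead of the robot, y to its left, z up, the work surface at z = 0. Lengths are in m, angles in rad, forces in N, time in s.
With the tool pointing down it reaches from about 0.4 to 0.875 m from the base axis. Payload 4.4 kg.
Tool frame: the origin (TCP) lies on the front face of the gripper's body, between the roots of the fingers; the fingertips stand 73 mm ahead of it and the grasp point (between the pads) lies 54 mm ahead of it; z points along the fingers, y is the line along which they close (so a half turn about z gives the same grasp; the last joint's range is limited). The gripper opens to 85 mm and grips with 20 to 120 N. Pads are 22 mm wide; open, the fingers measure 114 mm over their backs; the gripper's body (76 mm by 85 mm) begins 54 mm behind the grasp point. The pads swing forward as they close: fully open they stand 13 mm farther back than shut.
Start: joints at [-1.4, 0.628, 0.038, 1.517, -0.027, 0.996, -0.02], TCP at [0.152, 0.632, 0.304] pointing down, gripper open.
Joint ranges: [-3.06, 3.06], [-0.37, 2.12], [-1.25, 1.32], [0.18, 2.47], [-1.1, 4.24], [0.23, 1.98], [-2.94, 2.94]. Speed limits (rad/s): [2.57, 2.57, 3.14, 3.14, 3.14, 3.14, 3.14].

## Interface

Orientations are given as a unit quaternion [x, y, z, w].
In Python, from station import ctrl gives the robot as it stands.
- The arm moves only by the tool servo_tool, never from a script. Its argument "targets" is a list of rows, each a list of 3 entries, a list of its own where there are three numbers: the shift along the tool's x, y, z each as a share of 3 cm, from -1 to 1, then the turn about the tool's z as a share of 4 degrees, from -1 to 1, then the opening, from -1 (shut) to 1 (fully open). A call has exactly 10 rows; each row shifts and turns the commanded pose from where the row before left it, along the tool's axes as they then stand; what a row does not reach is not made up. A row lasts 1/10 s, in which the tool goes at most 50 mm and 8.59 degrees, less where a joint would pass 70% of its speed; a pose out of reach is approached as far as the arm can. A call with a number of a shift or a turn outside -1 to 1 is refused whole. A call with a gripper value outside its range is refused whole. The fingers move at their own pace and stop on an object; the grip force is fixed at half the most. Time passes only in rows, so rows that do not move let the fingers close, or fill a call up. It gives the time, the measured TCP pose, the force, the opening and the grip force at its end, in the units of the state.
- ctrl.observe(): the state, without advancing time (a new reading comes with each control period).
- ctrl.snapshot(name): name is "scene" or "top" or "wrist"; returns the picture (384x512x3 uint8, red, green, blue); there is no depth.
- ctrl.camera_params(name): a dict with "mtx" (3x3 intrinsics, pixels), "rvec" (rotation vector, rad) and "tvec" (3), from world to camera coordinates, as OpenCV has them. Camera axes: x right, y down, z forward; pixel columns grow to the right and rows downward; lengths in m; the calibration is good to about 2 mm. The wrist camera is an equidistant fisheye: a pixel r from the principal point sees the ray r / f radians off the axis. A picture is of the moment at which its call begins: read the wrist's pose just before it. camera_params takes no time and is no camera call; for the wrist camera it gives the pose at the moment of the call.
- ctrl.sign_off(): hands the job in; it is judged then, once.
The state is a dict: "time": time; "joints": joint angles; "qvel": joint speeds; "joint_torque": joint torques, N m; "ee_pos": TCP position; "eef_rot": TCP orientation; "force": force on the tool from outside, world axes, zero at the start; "ft_torque": the same for the moment, N m; "gripper_width": finger opening in m; "gripper_force": force on a finger pad.
Only numpy, scipy, OpenCV 4.12 (cv2) and the standard library are available. Lean on these libraries where they do the work, as an engineer would, in place of code of your own. Each camera call takes 0.05 s, during which the arm holds its last target. There are 200 camera calls.

## Working session

There is one attempt and no reset: what is moved stays moved. The work goes in short steps, Python scripts to look and compute and a tool call to move; the robot and the scene stay as the last step left them, time stands still between calls to the robot, and variables do not carry over. Pictures are saved under pics/ and viewed, at most 10 in all, crops included, and the job is handed in when it is done.

Besides the shell and the picture viewer there is one more tool, called after ">>>" as name(argument=value, ...), one argument or row to a line, values as JSON. servo_tool: Moves the arm, as the interface text tells. Its arguments: {"type":"object","properties":{"targets":{"type":"array"}},"required":["targets"]}

```bash
mkdir -p pics; python3 - <<'E'
from station import ctrl
import cv2,numpy as np
s=ctrl.observe();print(s)
for n in("top","scene"):
    p=ctrl.camera_params(n);print(n,p)
    cv2.imwrite(f"pics/{n}0.png",ctrl.snapshot(n)[:,:,::-1])
E
```

```text
{'time': 0.0, 'joints': array([-1.39978769,  0.62937876,  0.03840925,  1.51838572, -0.0270034 ,
        0.99627228, -0.02002399]), 'qvel': array([-9.59445891e-04,  3.54192622e-04, -1.24837827e-03,  2.58493617e-05,
       -1.53293104e-03,  1.13333644e-03, -7.55060642e-05]), 'joint_torque': array([ 1.67974966e-03, -5.63417029e+01,  1.22629903e+00, -1.93443185e+01,
        1.08518475e-02,  1.06127738e-02, -1.29947099e-05]), 'ee_pos': array([0.1523284 , 0.63139459, 0.30296153]), 'eef_rot': array([ 1.18127687e-01,  9.92997946e-01, -9.57156620e-04, -1.11159079e-04]), 'force': array([ 0.4026265 , -0.74772571, -0.21337441]), 'ft_torque': array([-0.0226425 ,  0.0273099 , -0.00049797]), 'gripper_force': 0.0, 'gripper_width': 0.08542019861030112}
top {'mtx': array([[436.62132217,   0.        , 254.76539695],
       [  0.        , 436.62132217, 192.53289957],
       [  0.        ,   0.        ,   1.        ]]), 'rvec': array([ 2.13565871, -2.12916598,  0.19063192]), 'tvec': array([0.07051517, 0.63160417, 0.9977878 ])}
scene {'mtx': array([[359.53781551,   0.        , 254.2558858 ],
       [  0.        , 359.53781551, 192.40991131],
       [  0.        ,   0.        ,   1.        ]]), 'rvec': array([ 2.28180225,  1.24208323, -0.39617984]), 'tvec': array([-0.37135741, -0.32906663,  1.07304942])}
```

View pics/top0.png

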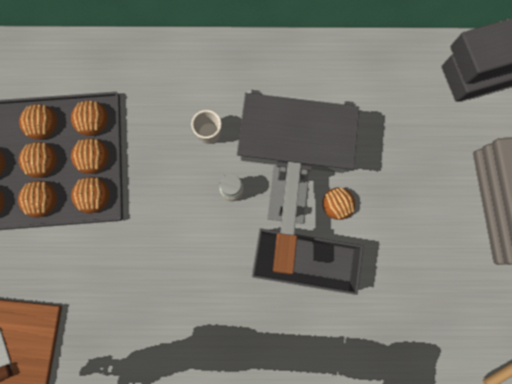

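View pics/scene0.png

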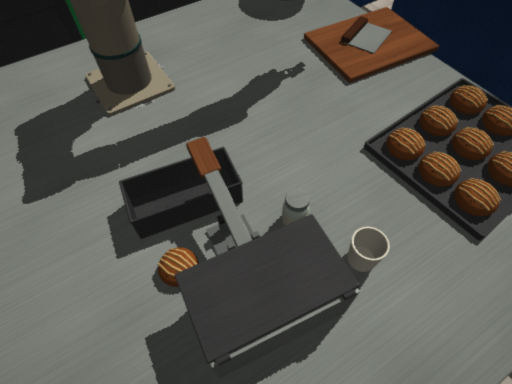

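The top view shows the paddle at about (285,253). The tin runs from (255,232) to (360,290) and extends to image right. The bun is at (338,203), the jar at (231,187) and the cup at (207,125). My plan is to drag the tin to image right from inside its right end wall.

```bash
cat > h.py <<'E'
import cv2,numpy as np
from station import ctrl
def ray(n,px,z):
    p=ctrl.camera_params(n);R,_=cv2.Rodrigues(p["rvec"]);C=-R.T@p["tvec"]
    d=R.T@np.r_[cv2.undistortPoints(np.array([[px]],float),p["mtx"],None)[0,0],1]
    return C+d*(z-C[2])/d[2]
E
python3 - <<'E'
from h import *
from scipy.spatial.transform import Rotation as Ro
im=cv2.imread("pics/top0.png")
hsv=cv2.cvtColor(im,cv2.COLOR_BGR2HSV)
m=cv2.inRange(hsv,(3,110,60),(20,255,255));m[:225]=0;m[285:]=0;m[:,:265]=0;m[:,:][:,310:]=0
r=cv2.minAreaRect(cv2.findNonZero(m));print("paddle",r,m.sum()/255)
print("paddle top",ray("top",r[0],.146))
for c in cv2.boxPoints(r):print(ray("top",c,.146).round(3))
g=cv2.cvtColor(im,cv2.COLOR_BGR2GRAY)
print("pin/box lever top end",ray("top",(294,165),.11))
for n,px,z in(("bun",(338,203),.03),("jar",(231,187),.09),("cup",(207,125),.075)):print(n,ray("top",px,z).round(3))
for px in((259,231),(361,247),(357,292),(254,276)):print("rim",ray("top",px,.075).round(3))
R=Ro.from_quat(ctrl.observe()["eef_rot"]).as_matrix();print(R.round(3))
c=im[215:305,235:385];cv2.imwrite("pics/crop.png",cv2.resize(c,None,fx=5,fy=5,interpolation=2))
E
```

```text
paddle ((284.2415466308594, 253.25704956054688), (20.93943214416504, 39.35865783691406), 5.355824947357178) 810.0
paddle top [0.48319612 0.00916506 0.146     ]
[0.444 0.036 0.146]
[0.527 0.027 0.146]
[ 0.523 -0.018  0.146]
[ 0.44  -0.009  0.146]
pin/box lever top end [ 0.68658012 -0.01777803  0.11      ]
bun [ 0.61  -0.133  0.03 ]
jar [0.638 0.128 0.09 ]
cup [0.794 0.189 0.075]
rim [0.537 0.062 0.075]
rim [ 0.501 -0.174  0.075]
rim [ 0.399 -0.161  0.075]
rim [0.434 0.074 0.075]
[[-0.972  0.235 -0.   ]
 [ 0.235  0.972 -0.002]
 [-0.    -0.002 -1.   ]]
```

View pics/crop.png

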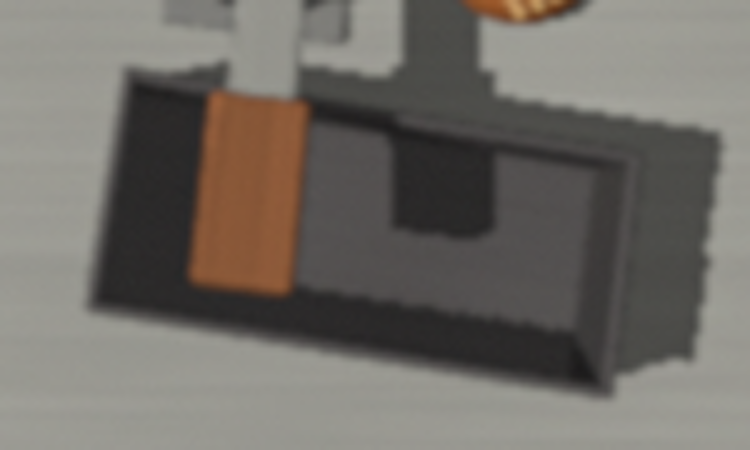

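The tin's rim measures about 104 x 239 mm, which fits the given size. Its centre is near (0.467,-0.05). The paddle is at (0.483,0.009) and the lever's yaw is about -0.11. Moving now, keeping high.

>>> servo_tool(
  targets=[
    [[-0.98,-0.55,0],0,-1],
    [[-0.98,-0.55,0],0,-1],
    [[-0.98,-0.55,0],0,-1],
    [[-0.98,-0.55,0],0,-1],
    [[-0.98,-0.55,0],0,-1],
    [[-0.98,-0.55,0],0,-1],
    [[-0.98,-0.55,0],0,-1],
    [[-0.98,-0.55,0],0,-1],
    [[-0.98,-0.55,0],0,-1],
    [[-0.98,-0.55,0],0,-1],
  ],
)

```text
time: 1.1
ee_pos: [0.4003, 0.4013, 0.3036]
eef_rot: [0.118, 0.993, -0.0, -0.0]
force: [-0.0, 0.6, -0.6]
gripper_width: 0.0002
gripper_force: 0.0
```

>>> servo_tool(
  targets=[
    [[-0.35,-0.98,0],0,-1],
    [[-0.35,-0.98,0],0,-1],
    [[-0.35,-0.98,0],0,-1],
    [[-0.35,-0.98,0],0,-1],
    [[-0.35,-0.98,0],0,-1],
    [[-0.35,-0.98,0],0,-1],
    [[-0.35,-0.98,0],0,-1],
    [[-0.35,-0.98,0],0,-1],
    [[-0.35,-0.98,0],0,-1],
    [[-0.35,-0.98,0],0,-1],
  ],
)

```text
time: 2.1
ee_pos: [0.4324, 0.0908, 0.3038]
eef_rot: [0.118, 0.993, -0.0, -0.0]
force: [-0.5, 0.1, 0.2]
gripper_width: -0.0001
gripper_force: 0.0
```

>>> servo_tool(
  targets=[
    [[-0.31,-0.87,0],0,-1],
    [[-0.31,-0.87,0],0,-1],
    [[-0.31,-0.87,0],0,-1],
    [[-0.31,-0.87,0],0,-1],
    [[-0.31,-0.87,0],0,-1],
    [[-0.31,-0.87,0],0,-1],
    [[-0.31,-0.87,0],0,-1],
    [[-0.31,-0.87,0],0,-1],
    [[0,0,0],-0.6,-1],
    [[0,0,0],-0.6,-1],
  ],
)

```text
time: 3.1
ee_pos: [0.4557, -0.1294, 0.3036]
eef_rot: [0.077, 0.997, -0.0, -0.0]
force: [0.1, 0.2, -0.1]
gripper_width: 0.0005
gripper_force: 0.0
```

```bash
python3 - <<'E'
from h import *
s=ctrl.observe();print(s["ee_pos"],s["eef_rot"])
a=ctrl.snapshot("top")[:,:,::-1];b=ctrl.snapshot("wrist")[:,:,::-1]
cv2.imwrite("pics/w1.png",np.vstack([a[120:384,100:500],b[::1,:][:,56:456][60:340]]))
E
```

```text
[ 0.45566865 -0.12944026  0.30357093] [ 7.68257724e-02  9.97044453e-01 -8.71939513e-05 -3.89672848e-04]
```

View pics/w1.png

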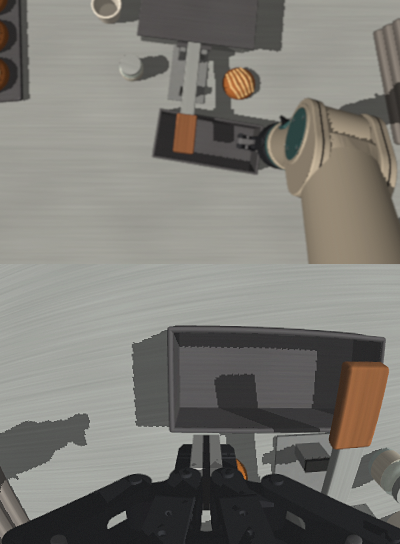

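The top view has the fingers over the right part of the tin, and the wrist view looks at the tin obliquely with the paddle at its right. The geometry agrees, so I'm descending into the tin.

>>> servo_tool(
  targets=[
    [[0,0,0.8],0,-1],
    [[0,0,0.8],0,-1],
    [[0,0,0.8],0,-1],
    [[0,0,0.8],0,-1],
    [[0,0,0.8],0,-1],
    [[0,0,0.8],0,-1],
    [[0,0,0.8],0,-1],
    [[0,0,0.6],0,-1],
    [[0,0,0.4],0,-1],
    [[0,0,0],0,-1],
  ],
)

```text
time: 4.2
ee_pos: [0.4553, -0.128, 0.1046]
eef_rot: [0.077, 0.997, 0.0, -0.001]
force: [-0.4, -0.2, 0.1]
gripper_width: -0.0001
gripper_force: 0.0
```

>>> servo_tool(
  targets=[
    [[0,-0.4,0],0,-1],
    [[0,-0.4,0],0,-1],
    [[0,-0.4,0],0,-1],
    [[0,-0.4,0],0,-1],
    [[0,-0.4,0],0,-1],
    [[0,-0.4,0],0,-1],
    [[0,-0.4,0],0,-1],
    [[0,-0.4,0],0,-1],
    [[0,-0.4,0],0,-1],
    [[0,0,0],0,-1],
  ],
)

```text
time: 5.2
ee_pos: [0.4392, -0.2379, 0.1066]
eef_rot: [0.078, 0.997, -0.001, 0.001]
force: [0.1, -0.4, 3.3]
gripper_width: -0.0002
gripper_force: 1.5
```

>>> servo_tool(
  targets=[
    [[0,-0.3,0],0,-1],
    [[0,-0.3,0],0,-1],
    [[0,-0.3,0],0,-1],
    [[0,-0.3,0],0,-1],
    [[0,-0.3,0],0,-1],
    [[0,-0.3,0],0,-1],
    [[0,0,0],0,-1],
    [[0,0.2,0],0,-1],
    [[0,0.2,0],0,-1],
    [[0,0,0],0,-1],
  ],
)

```text
time: 6.2
ee_pos: [0.4329, -0.2758, 0.1057]
eef_rot: [0.076, 0.997, 0.0, -0.0]
force: [-0.8, -0.7, 0.2]
gripper_width: -0.0003
gripper_force: 0.0
```

```bash
python3 - <<'E'
from h import *
s=ctrl.observe();print(s["ee_pos"],s["force"])
a=ctrl.snapshot("top")[:,:,::-1];b=ctrl.snapshot("scene")[:,:,::-1]
cv2.imwrite("pics/t2f.png",a)
cv2.imwrite("pics/t2.png",np.vstack([a[120:384,100:500],b[80:300,:400]]))
E
```

```text
[ 0.43286983 -0.27579124  0.10573783] [-0.81840549 -0.6837582   0.1815486 ]
```

View pics/t2.png

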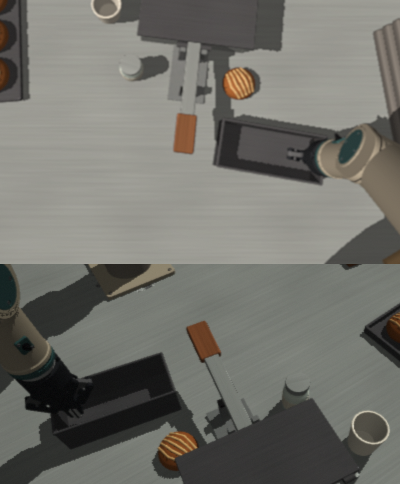

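The tin now stands right of the paddle with a gap of about 45 mm, upright, and everything else is untouched. Lifting out and moving over the paddle.

>>> servo_tool(
  targets=[
    [[0,0,-0.5],0,-1],
    [[0,0,-0.9],0,-1],
    [[0,0,-0.9],0,-1],
    [[0,0,-0.9],0,-1],
    [[0,0,-0.9],0,-1],
    [[0,0,-0.9],0,-1],
    [[0,0.8,0],0,-1],
    [[0,0.8,0],0,-1],
    [[0,0.8,0],0,-1],
    [[0,0.8,0],0,-1],
  ],
)

```text
time: 7.3
ee_pos: [0.4476, -0.1812, 0.2559]
eef_rot: [0.077, 0.997, -0.0, -0.0]
force: [0.4, 0.7, -0.3]
gripper_width: 0.0005
gripper_force: 0.0
```

>>> servo_tool(
  targets=[
    [[0,0.8,0],0,-1],
    [[0,0.8,0],0,-1],
    [[0,0.8,0],0,-1],
    [[0,0.8,0],0,-1],
    [[0,0.8,0],0,-1],
    [[0,0.8,0],0,-1],
    [[0,0.8,0],0,-1],
    [[0,0.8,0],0,-1],
    [[-0.2,0,0],0,-1],
    [[0,0,0],0,-1],
  ],
)

```text
time: 8.3
ee_pos: [0.4837, 0.007, 0.2559]
eef_rot: [0.076, 0.997, -0.0, 0.0]
force: [-0.5, -1.0, 0.1]
gripper_width: -0.0001
gripper_force: 0.0
```

>>> servo_tool(
  targets=[
    [[0,0,0.3],0,-1],
    [[0,0,0.3],0,-1],
    [[0,0,0.3],0,-1],
    [[0,0,0.2],0,-1],
    [[0,0,0.2],0,-1],
    [[0,0,0.2],0,-1],
    [[0,0,0.2],0,-1],
    [[0,0,0],0,-1],
    [[0,0,0],0,-1],
    [[0,0,0],0,-1],
  ],
)

```text
time: 9.3
ee_pos: [0.4815, 0.0071, 0.2047]
eef_rot: [0.076, 0.997, -0.0, -0.002]
force: [-4.0, -0.0, 6.6]
gripper_width: 0.0001
gripper_force: 2.6
```

>>> servo_tool(
  targets=[
    [[0,0,0.2],0,-1],
    [[0,0,0.2],0,-1],
    [[0,0,0.2],0,-1],
    [[0,0,0.2],0,-1],
    [[0,0,0.2],0,-1],
    [[0,0,0.2],0,-1],
    [[0,0,0.2],0,-1],
    [[0,0,0.2],0,-1],
    [[0,0,0.2],0,-1],
    [[0,0,0],0,-1],
  ],
)

```text
time: 10.3
ee_pos: [0.4819, 0.0071, 0.1501]
eef_rot: [0.076, 0.997, -0.0, -0.001]
force: [-0.5, -0.7, 0.4]
gripper_width: -0.0004
gripper_force: 0.0
```

>>> servo_tool(
  targets=[
    [[0,0,0.2],0,-1],
    [[0,0,0.2],0,-1],
    [[0,0,0.2],0,-1],
    [[0,0,0.2],0,-1],
    [[0,0,0.1],0,-1],
    [[0,0,0],0,-1],
    [[0,0,0],0,-1],
    [[0,0,0],0,-1],
    [[0,0,0],0,-1],
    [[0,0,0],0,-1],
  ],
)

```text
time: 11.3
ee_pos: [0.4826, 0.0071, 0.1237]
eef_rot: [0.076, 0.997, -0.0, -0.0]
force: [-0.1, -0.1, 0.4]
gripper_width: -0.0001
gripper_force: 0.0
```

```bash
python3 - <<'E'
from h import *
s=ctrl.observe();print(s["ee_pos"],s["force"])
a=ctrl.snapshot("top")[:,:,::-1];b=ctrl.snapshot("scene")[:,:,::-1]
cv2.imwrite("pics/t3f.png",a)
cv2.imwrite("pics/t3.png",np.hstack([cv2.resize(a[140:320,200:380],(400,400)),cv2.resize(b[90:290,100:300],(400,400))]))
E
```

```text
[0.48264266 0.00713558 0.1236929 ] [-0.11522763 -0.1118792   0.44139871]
```

View pics/t3.png

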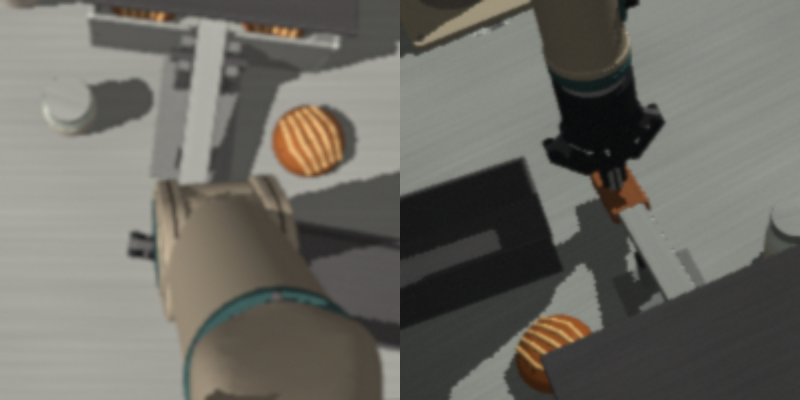

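The flap is up (buns visible) and the fingers are on the paddle, but the force reads near zero. Pressing on gently to the stop.

>>> servo_tool(
  targets=[
    [[0,0,0.05],0,-1],
    [[0,0,0.05],0,-1],
    [[0,0,0.05],0,-1],
    [[0,0,0.05],0,-1],
    [[0,0,0],0,-1],
    [[0,0,0],0,-1],
    [[0,0,0],0,-1],
    [[0,0,0],0,-1],
    [[0,0,0],0,-1],
    [[0,0,0],0,-1],
  ],
)

```text
time: 12.4
ee_pos: [0.4831, 0.0071, 0.1213]
eef_rot: [0.077, 0.997, 0.0, 0.001]
force: [-7.6, 1.0, 42.4]
gripper_width: -0.0002
gripper_force: 21.1
```

At the stop with 42 N, which could lever the pin up about the stop block. Backing off.

>>> servo_tool(
  targets=[
    [[0,0,-0.05],0,-1],
    [[0,0,-0.02],0,-1],
    [[0,0,0],0,-1],
    [[0,0,0],0,-1],
    [[0,0,0],0,-1],
    [[0,0,0],0,-1],
    [[0,0,0],0,-1],
    [[0,0,0],0,-1],
    [[0,0,0],0,-1],
    [[0,0,0],0,-1],
  ],
)

```text
time: 13.4
ee_pos: [0.483, 0.0072, 0.122]
eef_rot: [0.076, 0.997, 0.0, 0.001]
force: [-4.6, 0.3, 24.7]
gripper_width: 0.0004
gripper_force: 12.4
```

```bash
python3 - <<'E'
from h import *
for i in range(3):
    a=ctrl.snapshot("top")[:,:,::-1];s=ctrl.observe();print(s["ee_pos"],s["force"],s["gripper_force"])
b=ctrl.snapshot("scene")[:,:,::-1]
cv2.imwrite("pics/t4.png",np.hstack([cv2.resize(a[80:280,200:400],(400,400)),cv2.resize(b[140:340,140:340],(400,400))]))
E
```

```text
[0.48299132 0.007126   0.12197705] [-4.25190298e+00  3.48580990e-03  2.44956702e+01] 12.375281900167465
[0.48301146 0.00712973 0.12198235] [-4.2826089  -0.73168676 24.31415656] 12.375274300575256
[0.48297764 0.00711749 0.1219696 ] [-4.11825154  0.4523977  24.11420631] 12.375885397195816
```

View pics/t4.png

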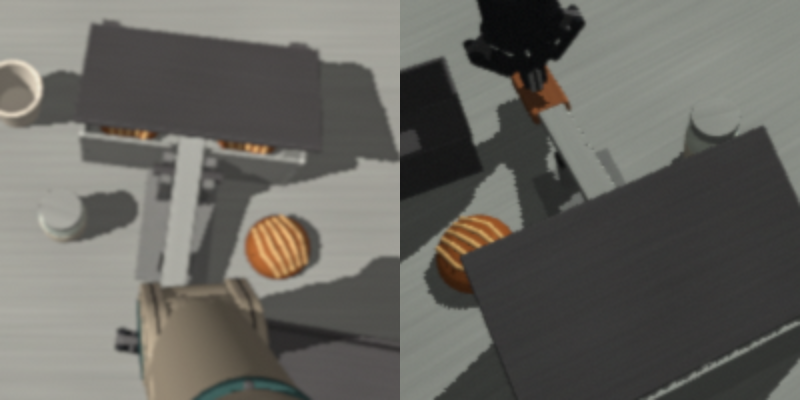

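```bash
python3 - <<'E'
from h import *
def P(n):
    p=ctrl.camera_params(n);R,_=cv2.Rodrigues(p["rvec"]);return p["mtx"]@np.c_[R,p["tvec"]]
a=np.array([[360.5,156.5],[239.5,141]]).T;b=np.array([[171.,267],[322.5,203]]).T
X=cv2.triangulatePoints(P("top"),P("scene"),a,b);print((X[:3]/X[3]).T.round(3))
a=np.array([[356.,170],[239,157]]).T;b=np.array([[180.,289],[319,222]]).T
X=cv2.triangulatePoints(P("top"),P("scene"),a,b);print("shut (rough)",(X[:3]/X[3]).T.round(3))
E
```

```text
[[ 0.688 -0.151  0.184]
 [ 0.723  0.11   0.187]]
shut (rough) [[ 0.683 -0.161  0.085]
 [ 0.713  0.117  0.099]]
```

The flap's near edge triangulates to about 185 mm, which fits the lever being at its stop (188 mm expected). The press is steady at 24 N and the tin is clear, so I'm handing in.

```bash
python3 -c "
from station import ctrl
print(ctrl.sign_off())"
```

```text
the job is handed in; nothing more can be done
None
```

I dragged the tin clear of the lever, pressed the lever to its stop and handed the job in at about 14 s, with the flap's near edge measured at about 185 mm and the fingers pressing with about 24 N; no verdict was returned.

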